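Send a foam blank home on a paint-stuck sled

TASK

Lay the bottle-shaped foam blank flat in the shallow tray of the sled and let go of it. Then push the sled, which dried paint holds stuck at first, along its rails until it breaks free and bring it gently fully home against the stop hidden inside the guard, and only then swing the gate bar fully shut across the rails behind it. Keep the blank lying in the tray and leave the other things on the table where they are.

Things in the scene. Friction and masses are not known exactly. Their poses are not given: they have to be found in the camera images.
- jig: Fixed jig: plywood plate 500 x 140 x 12 mm with two steel rails along it. Origin: centre of its underside. x = the way the sled travels, towards the guard, a grey tunnel from x = 70 to 250 mm, 162 mm wide, 121 mm tall, a motor on top (193 mm in all), open towards -x. y = towards the side where the gate is pivoted. z up.
- sled (a joint): Travel of the sled along the jig's x, m; starts at 0 to 0.04. Dried paint holds it: it creeps under less, but takes about 14 N to move until it breaks free at about 0.08, then about 2 N; it stays where it is left. A rigid stop hidden in the guard ends its travel, somewhere from 0.13 to 0.17: feel for it, arriving at under 0.1 m/s.
- sled_post (a point): Top centre of the upright wooden post near the sled's rear end, to push or pinch the sled by: 16 mm thick along travel, 50 mm wide across, 60 mm tall, top 98 mm above the table. 30 mm of clear plate ahead of it (to the tray rim), 27 mm behind. Axes as the jig's; moves with the sled.
- tray (a point): Centre of the shallow tray's floor on the sled, 38 mm above the table, 83 mm ahead of the post: inside 80 mm along travel, 116 mm across; plywood rim 10 mm high. The sled is an aluminium plate 240 (along travel) x 130 x 12 mm; the tray centre lies 118 mm ahead of its rear end. Axes as the jig's; moves with the sled.
- foam: Bottle-shaped white rigid foam blank lying flat, 95 mm long, 45 mm thick, 40 g: broad part 50 mm wide (x -45 to +10 mm), neck 28 mm wide (x +8 to +50 mm). Origin: underside, near its centre of mass; x towards the neck, y across, z up. It fits in the tray only with its length across the sled's travel, either way round.
- gate (a joint): Angle of the steel gate bar about its upright pivot, rad: 0 = parallel to the rails, pointing to the jig's -x beside the sled; grows as it swings in across the rails (counter-clockwise from above); fully shut at 1.57, square across the rails just behind the homed sled. Starts at -0.2 to 0. About 0.5 N at the knob; stays where left; cannot shut while the sled is short of home.
- gate_knob (a point): Top centre of the upright black round knob at the gate bar's free end: 22 mm diameter, 50 mm tall above the bar, top 88 mm above the table, 120 mm from the pivot. Moves with the gate.
- gate_pivot (a point): The gate's pivot axis on the jig (38 mm above the table), fixed: 114 mm behind the jig's origin along x and 85 mm to its +y side.
- water_bottle: Bystander: clear plastic bottle, 66 mm diameter, 190 mm tall, standing. Origin: centre of its underside.
- paint_jar: Bystander: red paint jar, 64 mm diameter, 75 mm tall, standing. Origin: centre of its underside.
- foam_offcut: Bystander: plain rectangular white foam offcut 90 x 60 x 40 mm with a spot of red paint. Origin: centre of its underside.
Not all that is in view belongs to the job. What is shaped like the foam but black or brown is not meant.

How it is judged:
By the outcome, as a careful person would: the job done as asked, in the order asked, and still so for the second after the job is handed in, with the robot touching nothing.
It also fails if it takes over 67 s, if anything falls off the work surface, if the arm or the gripper's body presses on something with over 40 N, if the wrist force passes 120 N, or if a joint passes its speed limit or range.

ROBOT

A 7-joint arm with a two-finger parallel gripper is mounted at the origin on the work surface. World frame = base frame: x ahead of the robot, y to its left, z up, the work surface at z = 0. Lengths are in m, angles in rad, forces in N, time in s.
With the tool pointing down it reaches from about 0.4 to 0.85 m from the base axis. Payload 4.5 kg.
Tool frame: the origin (TCP) lies at the very end of the fingers, on their centre line; the grasp point (between the pads) lies 19 mm behind it; z points along the fingers, y is the direction in which the jaws open and shut (so a half turn about z gives the same grasp; the last joint's range is limited). The gripper opens to 88 mm and grips with 3 to 60 N. Pads are 18 mm wide; open, the fingers measure 123 mm over their backs; the gripper's body (75 mm by 187 mm) begins 45 mm behind the grasp point.
Start: joints at [1.14, 0.689, -0.195, 1.565, 0.157, 0.902, -0.215], TCP at [0.28, -0.559, 0.239] pointing down, gripper open.
Joint ranges: [-3.01, 3.01], [-0.46, 2.08], [-1.47, 1.51], [0.13, 2.56], [-1, 4.14], [0.04, 2.09], [-2.66, 2.66]. Speed limits (rad/s): [2.57, 2.57, 3.14, 3.14, 3.14, 3.14, 3.14].

INTERFACE

Orientations are given as a unit quaternion [x, y, z, w].
In Python, from workcell import ctrl gives the robot as it stands. The module is installed in compiled form; this text tells all that it offers.
- The arm moves only by the tool apply_moves, never from a script. Its argument "rows" is one flat list of numbers, 5 for each row, row after row: the closure in counts, from 0 (fully open) to 255 (shut), then the shift along the tool's x, y, z in cm, then the turn about the tool's z in degrees. In form: [jaw, dx, dy, dz, yaw, jaw, dx, dy, dz, yaw, ...]. A call has 1 to 8 rows; each row is the pose to reach, as a shift and turn from the pose measured when the call began, along the tool's axes at that moment; what a row does not reach only later rows make up. A row lasts 1/8 s, in which the tool goes at most 62.5 mm and 10.7 degrees, less where a joint would pass 70% of its speed; a pose out of reach is approached as far as the arm can. A call with a gripper value outside its range is refused whole. The fingers move at their own pace and stop on an object; "squeeze" is the grip in N (left out, the last holds). Time passes only in rows, so rows that repeat a pose let the fingers close. It gives the time, the measured TCP pose, the force and the opening at its end, in the units of the state.
- ctrl.get_state(): the state, without advancing time (a new reading comes with each control period).
- ctrl.camera(name): name is "scene" or "top"; returns a dict with "img" (420x560x3 uint8, red, green, blue), "vertical_fov" (degrees; the focal length in pixels is half the picture's height over the tangent of half this angle, whatever the lens; pixels are square), "cx", "cy" (the principal point, pixels), "world_from_camera" (4x4, takes a point from camera to world coordinates). Camera axes: x right, y up, looking along -z (the intrinsics and any distortion apply to the point x, -y, -z); pixel columns grow to the right and rows downward; lengths in m; the calibration is good to about 2 mm. A picture is of the moment at which its call begins. There is no depth.
- ctrl.sign_off(): hands the job in, once; it reports no verdict.
The state is a dict: "time_s": time; "joints": joint angles; "joint_vel": joint speeds; "joint_torque": joint torques, N m; "tool_pos": TCP position; "ee_rot": TCP orientation; "force": force on the tool from outside, world axes, zero at the start; "ft_torque": the same for the moment, N m; "width": finger opening in m.
Only numpy, scipy, OpenCV 4.12 (cv2) and the standard library are available. Lean on these libraries where they do the work, as an engineer would, in place of code of your own. Each camera call takes 0.05 s, during which the arm holds its last target. There are 200 camera calls.

## Working session

There is one attempt and no reset: what is moved stays moved. The work goes in short steps, Python scripts to look and compute and a tool call to move; the robot and the scene stay as the last step left them, time stands still between calls to the robot, and variables do not carry over. Pictures are saved under pics/ and viewed, about 8 in all and at most 12, crops included, and the job is handed in when it is done.

Besides the shell and the picture viewer there is one more tool, called after "Call:" as name(argument=value, ...) on one line, values as JSON. apply_moves: Moves the arm, as the interface text tells. Its arguments: {"type":"object","properties":{"rows":{"type":"array"},"squeeze":{"type":"number"}},"required":["rows"]}

```bash
mkdir -p pics
cat > h.py <<'E'
import numpy as np, cv2
from workcell import ctrl
from scipy.spatial.transform import Rotation as R
def cam(n,f=None):
    c=ctrl.camera(n)
    if f: cv2.imwrite('pics/'+f,c['img'][:,:,::-1])
    return c
def K(c):
    f=c['img'].shape[0]/2/np.tan(np.radians(c['vertical_fov'])/2); return f
def ray(c,u,v):
    f=K(c);T=np.array(c['world_from_camera']);d=np.array([(u-c['cx'])/f,-(v-c['cy'])/f,-1]);return T[:3,3],T[:3,:3]@d
def onz(c,u,v,z):
    o,d=ray(c,u,v);return o+d*(z-o[2])/d[2]
def proj(c,p):
    T=np.array(c['world_from_camera']);q=T[:3,:3].T@(np.array(p)-T[:3,3]);f=K(c)
    return np.array([c['cx']+f*q[0]/-q[2],c['cy']-f*q[1]/-q[2]])
E
python3 - <<'E'
from h import *
for n in('scene','top'):
    c=cam(n,n+'1.png'); print({k:v for k,v in c.items() if k!='img'})
print(ctrl.get_state())
E
```

```text
{'vertical_fov': 56.37967538390199, 'cx': 284.45392270521086, 'cy': 216.88452021135777, 'world_from_camera': array([[ 2.28468886e-01, -8.25608203e-01,  5.15919629e-01,
         1.10805833e+00],
       [ 9.73551015e-01,  1.94089822e-01, -1.20530337e-01,
        -1.14086612e-01],
       [-6.23914071e-04,  5.29811511e-01,  8.48115189e-01,
         1.09755068e+00],
       [ 0.00000000e+00,  0.00000000e+00,  0.00000000e+00,
         1.00000000e+00]])}
{'vertical_fov': 47.68452121854297, 'cx': 282.964671885433, 'cy': 215.03241499054496, 'world_from_camera': array([[-0.02209912,  0.99639187, -0.08194436,  0.3984613 ],
       [-0.9996962 , -0.02112856,  0.01269247,  0.0183032 ],
       [ 0.01091531,  0.08219995,  0.99655608,  1.45144065],
       [ 0.        ,  0.        ,  0.        ,  1.        ]])}
{'time_s': 0.1, 'joints': array([ 1.13979834,  0.68986363, -0.19452683,  1.56619173,  0.15736433,
        0.9025382 , -0.21508656]), 'joint_vel': array([ 0.00151962, -0.00207152, -0.00181928, -0.00269473,  0.00076463,
       -0.00082988,  0.00060555]), 'joint_torque': array([-3.36852143e-03, -5.28499854e+01, -1.27104621e+00, -1.53836650e+01,
       -5.24899224e-02,  2.00724753e-03,  2.96563508e-05]), 'tool_pos': array([ 0.27985399, -0.5582305 ,  0.23802607]), 'ee_rot': array([ 9.73101515e-01,  2.30375341e-01, -2.66299020e-04, -7.56286208e-04]), 'force': array([ 0.10741561, -0.2881138 , -0.72781304]), 'ft_torque': array([ 0.00150377,  0.01864714, -0.02552392]), 'width': 0.08799899622841456}
```

View pics/top1.png

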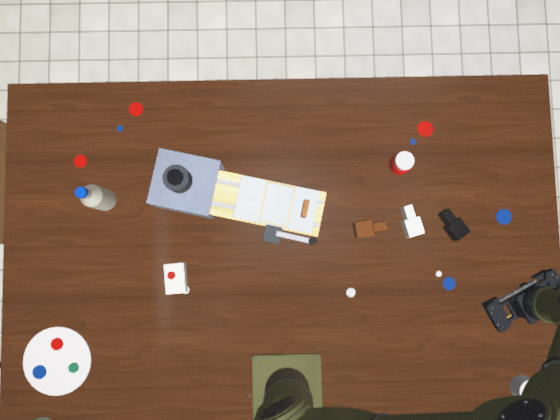

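View pics/scene1.png

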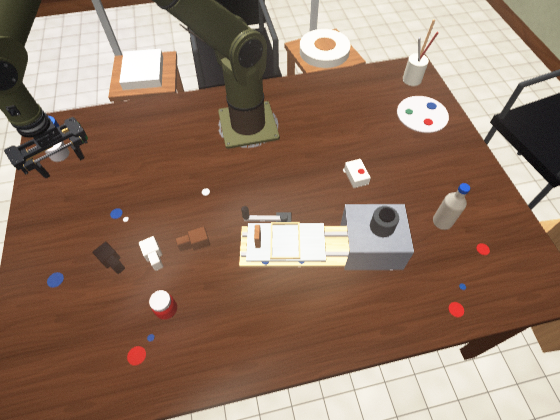

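Top view: the jig has its guard at (180,182), the sled post at (305,208), the gate pivot at (272,234) and the knob at (313,240). Three things are bottle-shaped: brown (370,228), white (412,222) and black (454,224). The white one fits the description. I'll confirm it with a crop.

Run:
```python
from h import *
a=cv2.imread('pics/top1.png');b=cv2.imread('pics/scene1.png')
z=lambda im,x,y,w,h,s:cv2.resize(im[y:y+h,x:x+w],None,fx=s,fy=s,interpolation=cv2.INTER_CUBIC)
p=z(a,340,190,133,75,3);q=z(b,85,215,133,75,3)   # 399x225
r=z(a,200,155,133,100,3);s=z(b,230,190,133,100,3)
cv2.imwrite('pics/c1.png',np.vstack([np.hstack([p,q]),np.hstack([r,s])]))
for n,im,x,y,w,h in(('top',a,395,200,35,42),('scene',b,135,232,30,45)):
    m=np.zeros(im.shape[:2],np.uint8);m[y:y+h,x:x+w]=(im[y:y+h,x:x+w].min(2)>110)*255
    c=max(cv2.findContours(m,0,2)[0],key=cv2.contourArea);print(n,cv2.contourArea(c),cv2.minAreaRect(c),c[:,0].tolist())
```

```text
top 435.5 ((411.2500305175781, 220.25001525878906), (32.88768768310547, 18.657434463500977), 71.56504821777344) [[409, 204], [408, 205], [405, 205], [403, 207], [403, 208], [404, 209], [404, 210], [403, 211], [404, 211], [405, 212], [405, 213], [404, 214], [405, 215], [404, 216], [405, 217], [405, 218], [404, 219], [404, 224], [403, 225], [404, 224], [405, 225], [405, 226], [406, 227], [406, 229], [407, 230], [407, 232], [408, 233], [408, 235], [407, 236], [407, 237], [412, 237], [413, 236], [415, 236], [416, 235], [418, 235], [419, 234], [422, 234], [423, 233], [424, 233], [424, 229], [423, 228], [423, 226], [422, 225], [422, 223], [421, 222], [421, 220], [420, 219], [420, 217], [419, 216], [416, 216], [415, 215], [415, 213], [414, 212], [414, 210], [413, 209], [413, 207], [412, 206], [412, 204]]
scene 447.0 ((151.7155303955078, 253.8362274169922), (33.8770637512207, 17.46375846862793), 66.80140686035156) [[151, 236], [150, 237], [148, 237], [147, 238], [146, 238], [145, 239], [144, 239], [143, 240], [141, 240], [140, 241], [139, 241], [139, 245], [140, 246], [140, 248], [141, 249], [141, 251], [142, 252], [142, 253], [143, 254], [143, 255], [144, 256], [144, 257], [146, 259], [146, 260], [147, 261], [149, 261], [150, 262], [150, 263], [151, 264], [151, 265], [153, 267], [153, 268], [155, 270], [157, 270], [159, 268], [160, 268], [161, 267], [162, 267], [162, 266], [161, 265], [161, 264], [159, 262], [159, 259], [158, 258], [158, 257], [160, 255], [161, 255], [161, 254], [160, 253], [160, 252], [159, 251], [159, 250], [158, 249], [158, 247], [157, 246], [157, 244], [156, 243], [156, 242], [155, 241], [155, 240], [154, 239], [154, 237], [153, 236]]
```

View pics/c1.png

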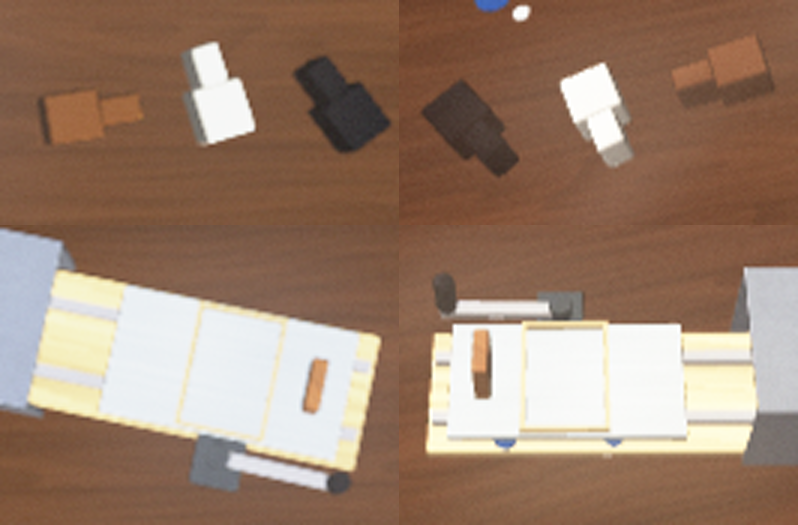

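The crop confirms the white bottle at top (412,222), scene (150,253). Its neck points up in the top image (world +x). The gate lies roughly parallel to the rails, and the tray is empty.

Run:
```python
from h import *
C={n:cam(n) for n in('top','scene')}
box={'top':dict(foam=(395,200,35,42),sled=(215,165,115,75),post=(295,190,20,35)),'scene':dict(foam=(135,232,30,45),sled=(240,215,110,55),post=(245,215,25,45))}
for n,c in C.items():
    im=c['img'].astype(int);hsv=cv2.cvtColor(c['img'],cv2.COLOR_RGB2HSV)
    for k,(x,y,w,h) in box[n].items():
        s=np.s_[y:y+h,x:x+w]
        if k=='foam': mm=im[s].min(2)>195
        elif k=='sled': mm=(hsv[s][...,1]<45)&(hsv[s][...,2]>190)
        else: mm=(hsv[s][...,1]>110)&(hsv[s][...,0]<20)
        m=np.zeros(im.shape[:2],np.uint8);m[s]=mm*255
        for q in sorted(cv2.findContours(m,0,2)[0],key=cv2.contourArea)[::-1][:4]:
            A=cv2.contourArea(q)
            if A<20: continue
            r=cv2.minAreaRect(q);z={'foam':.045,'sled':.038,'post':.098}[k]
            P=np.array([onz(c,u,v,z)[:2] for u,v in cv2.boxPoints(r)])
            print(n,k,A,np.round(r[0],1),'ctr',onz(c,*r[0],z)[:2].round(4),'corn',P.round(3).tolist())
            if k=='foam':
                q=cv2.approxPolyDP(q,1.5,True)[:,0];print(q.tolist(),[onz(c,*p,z)[:2].round(3).tolist() for p in q])
    # knob
    x,y,w,h=(300,225,30,25) if n=='top' else (235,200,20,28)
    s=np.s_[y:y+h,x:x+w]; mm=(im[s].max(2)<60)
    m=np.zeros(im.shape[:2],np.uint8);m[s]=mm*255
    for q in cv2.findContours(m,0,2)[0]:
        if cv2.contourArea(q)>8: print(n,'knob',cv2.boundingRect(q),cv2.minEnclosingCircle(q))
```

```text
top foam 370.5 [412.2 220.1] ctr [ 0.4908 -0.3838] corn [[0.528, -0.348], [0.543, -0.394], [0.453, -0.42], [0.439, -0.374]]
[[411, 204], [404, 207], [408, 218], [405, 220], [410, 237], [424, 232], [420, 218], [415, 216]] [[0.539, -0.382], [0.53, -0.361], [0.497, -0.372], [0.492, -0.362], [0.441, -0.375], [0.455, -0.417], [0.497, -0.407], [0.503, -0.393]]
top sled 3858.5 [265.3 201.2] ctr [0.5574 0.0522] corn [[0.535, 0.236], [0.672, 0.201], [0.58, -0.133], [0.444, -0.095]]
top sled 116.0 [291.9 236.5] ctr [ 0.4502 -0.0248] corn [[0.454, 0.024], [0.47, 0.02], [0.446, -0.074], [0.431, -0.07]]
top post 52.0 [304.7 208. ] ctr [ 0.5285 -0.0616] corn [[0.506, -0.051], [0.553, -0.061], [0.551, -0.073], [0.504, -0.062]]
scene foam 312.5 [150.3 250.9] ctr [ 0.4928 -0.3846] corn [[0.452, -0.42], [0.441, -0.374], [0.532, -0.35], [0.542, -0.395]]
[[152, 236], [139, 242], [143, 255], [148, 255], [151, 264], [158, 261], [155, 252], [158, 248]] [[0.442, -0.377], [0.454, -0.416], [0.502, -0.406], [0.505, -0.392], [0.537, -0.385], [0.532, -0.364], [0.5, -0.371], [0.488, -0.361]]
scene sled 3669.5 [294.5 239.5] ctr [0.5505 0.0478] corn [[0.424, -0.1], [0.504, 0.239], [0.668, 0.185], [0.594, -0.13]]
scene sled 115.0 [264. 217.] ctr [ 0.449  -0.0271] corn [[0.431, -0.072], [0.453, 0.021], [0.467, 0.018], [0.445, -0.075]]
scene post 69.5 [257. 236.] ctr [ 0.5457 -0.0651] corn [[0.511, -0.064], [0.514, -0.053], [0.579, -0.066], [0.577, -0.077]]
```

Run:
```python
from h import *
T=cam('top');S=cam('scene')
a={}
def ref(c,pts):
    g=cv2.cvtColor(c['img'],cv2.COLOR_RGB2GRAY);p=np.float32(pts).reshape(-1,1,2)
    return cv2.cornerSubPix(g,p.copy(),(3,3),(-1,-1),(3,50,.01))[:,0]
for n,c,p in(('top',T,[(242,175),(233.3,218.3),(311.3,234.3),(320,191.7)]),('scene',S,[(325.7,261),(324.3,223),(247,223),(245.7,260.3)])):
    for q in(p,ref(c,p)):
        P=np.array([onz(c,u,v,.038)[:2] for u,v in q])
        e=[P[0]-P[3],P[1]-P[2],P[0]-P[1],P[3]-P[2]]
        print(n,np.round(q,1).tolist(),P.round(3).tolist(),'ctr',P.mean(0).round(4),'len',[round(float(np.hypot(*v)),3) for v in e],'ang',[round(float(np.degrees(np.arctan2(v[1],v[0]))),1) for v in e])
# two-ray knob, post
def tri(p,q):
    o1,d1=ray(T,*p);o2,d2=ray(S,*q);A=np.array([d1,-d2]).T;t=np.linalg.lstsq(A,o2-o1,rcond=None)[0];x,y=o1+d1*t[0],o2+d2*t[1];return ((x+y)/2).round(4),np.linalg.norm(x-y).round(4)
print('knob',onz(T,313.3,241,.088),onz(S,244.7,208,.088),tri((313.3,241),(244.7,208)))
print('pivot', onz(T,200+212/3,155+(465-225)/3,.044),onz(S,230+(570-399)/3,190+75/3,.044))
z=lambda im,x,y,w,h,s:cv2.resize(im[y:y+h,x:x+w,::-1],None,fx=s,fy=s,interpolation=cv2.INTER_CUBIC)
cv2.imwrite('pics/c2.png',np.hstack([z(T['img'],290,188,50,60,8),z(S['img'],232,200,50,60,8)]))
```

```text
top [[242.0, 175.0], [233.3, 218.3], [311.3, 234.3], [320.0, 191.7]] [[0.638, 0.121], [0.508, 0.148], [0.455, -0.083], [0.583, -0.112]] ctr [0.546  0.0185] len [0.239, 0.237, 0.133, 0.131] ang [76.6, 77.2, -12.1, -13.1]
top [[241.3000030517578, 174.10000610351562], [233.3000030517578, 218.3000030517578], [308.3999938964844, 235.60000610351562], [320.0, 191.6999969482422]] [[0.641, 0.123], [0.508, 0.148], [0.452, -0.074], [0.583, -0.112]] ctr [0.5458 0.0212] len [0.242, 0.23, 0.135, 0.136] ang [76.1, 75.8, -11.0, -16.3]
scene [[325.7, 261.0], [324.3, 223.0], [247.0, 223.0], [245.7, 260.3]] [[0.642, 0.121], [0.514, 0.154], [0.459, -0.084], [0.586, -0.111]] ctr [0.5503 0.0199] len [0.238, 0.244, 0.132, 0.13] ang [76.2, 76.8, -14.5, -12.0]
scene [[325.70001220703125, 260.6000061035156], [323.3999938964844, 223.60000610351562], [247.39999389648438, 224.0], [245.6999969482422, 260.29998779296875]] [[0.641, 0.121], [0.516, 0.15], [0.462, -0.083], [0.586, -0.111]] ctr [0.5513 0.0193] len [0.239, 0.24, 0.129, 0.126] ang [76.5, 77.1, -13.1, -12.6]
knob [ 0.43401189 -0.08440627  0.088     ] [ 0.43446624 -0.08250456  0.088     ] (array([ 0.4342, -0.0835,  0.0878]), np.float64(0.0019))
pivot [0.45565306 0.03809729 0.044     ] [0.46214339 0.04513525 0.044     ]
```

View pics/c2.png

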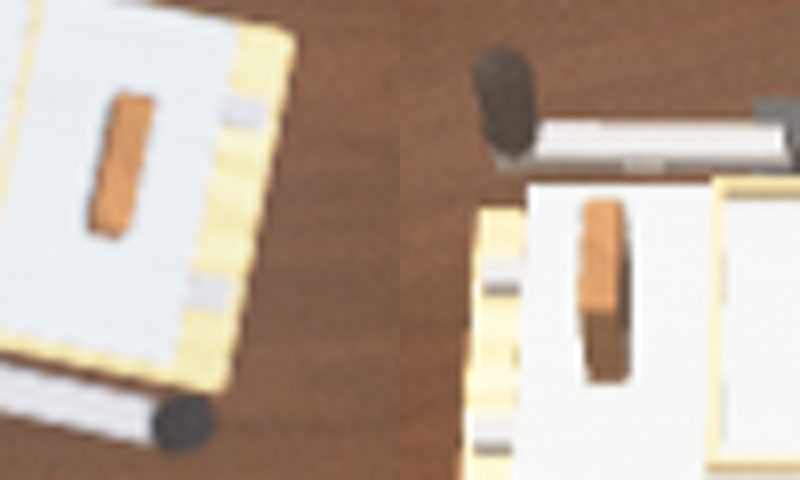

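Jig x points about 76.7° in world. The sled's tray centre is at about (0.5475, 0.017), the post at (0.529, -0.064), and the knob at (0.434, -0.083). The foam's origin is at about (0.489, -0.385), with its axis at 15.3°.

```bash
cat >> h.py <<'E'
def go(p,yang=None):
    """shift in tool cm and yaw deg to reach world p with tool y at world angle yang (mod 180)"""
    s=ctrl.get_state();M=R.from_quat(s['ee_rot']).as_matrix()
    d=M.T@(np.array(p)-s['tool_pos'])*100
    a=np.degrees(np.arctan2(M[1,1],M[0,1]));y=0 if yang is None else -((yang-a+90)%180-90)
    print('t',round(s['time_s'],2),'pos',s['tool_pos'].round(4),'tooly',a.round(1),'F',s['force'].round(1),'w',round(s['width'],4),'move',d.round(2),'yaw',round(y,1),'q7',s['joints'][6].round(2))
E
python3 -c "
from h import *
go([.483,-.3866,.14],105.3); go([.483,-.3866,.016],105.3)"
```

```text
t 0.3 pos [ 0.2801 -0.5585  0.2384] tooly -63.4 F [ 0.4 -0.2  0.3] w 0.0882 move [25.84 -6.26  9.85] yaw 11.3 q7 -0.22
t 0.3 pos [ 0.2801 -0.5585  0.2384] tooly -63.4 F [ 0.4 -0.2  0.3] w 0.0882 move [25.84 -6.26 22.25] yaw 11.3 q7 -0.22
```

Call:
apply_moves(rows=[0, 4.3, -1.0, 1.6, 1.9, 0, 8.6, -2.1, 3.3, 3.8, 0, 12.9, -3.1, 4.9, 5.7, 0, 17.2, -4.2, 6.6, 7.5, 0, 21.5, -5.2, 8.2, 9.4, 0, 25.8, -6.3, 9.85, 11.3, 0, 25.84, -6.26, 9.85, 11.3, 0, 25.84, -6.26, 9.85, 11.3], squeeze=12)

```text
time_s: 1.3
tool_pos: [0.4825, -0.3873, 0.14]
ee_rot: [0.991, 0.133, -0.001, 0.0]
force: [-1.0, -1.1, 0.2]
width: 0.0883
```

```bash
python3 -c "
from h import *
go([.483,-.3866,.016],105.3)"
```

```text
t 1.3 pos [ 0.4825 -0.3873  0.14  ] tooly -74.7 F [-1.  -1.1  0.2] w 0.0883 move [ 0.08 -0.06 12.4 ] yaw 0.0 q7 -0.79
```

Call:
apply_moves(rows=[0, 0.1, 0, 4, 0, 0, 0.1, 0, 8, 0, 0, 0.1, 0, 11, 0, 0, 0.1, 0, 12.4, 0, 0, 0.1, 0, 12.4, 0, 255, 0.1, 0, 12.4, 0, 255, 0.1, 0, 12.4, 0, 255, 0.1, 0, 12.4, 0], squeeze=12)

```text
time_s: 2.3
tool_pos: [0.4837, -0.3874, 0.0168]
ee_rot: [0.991, 0.133, -0.0, 0.001]
force: [0.5, -0.1, 0.6]
width: 0.0606
```

Call:
apply_moves(rows=[255, 0, 0, 0, 0, 255, 0, 0, 0, 0, 255, 0, 0, 0, 0, 255, 0, 0, 0, 0])

```text
time_s: 2.8
tool_pos: [0.4839, -0.3875, 0.0171]
ee_rot: [0.991, 0.133, 0.0, 0.001]
force: [-0.7, 0.0, 4.8]
width: 0.0501
```

Call:
apply_moves(rows=[255, 0, 0, -3, 0, 255, 0, 0, -7, 0, 255, 0, 0, -11, 0, 255, 0, 0, -14, 0, 255, 0, 0, -14, 0])

```text
time_s: 3.42
tool_pos: [0.485, -0.3882, 0.159]
ee_rot: [0.991, 0.133, 0.002, 0.002]
force: [-0.0, -0.5, -0.5]
width: 0.0499
```

Run:
```python
from h import *
go([.539,.019,.16],-103.3)
T=cam('top');S=cam('scene')
z=lambda im,x,y,w,h,s:cv2.resize(im[y:y+h,x:x+w,::-1],None,fx=s,fy=s,interpolation=cv2.INTER_CUBIC)
u,v=proj(T,[.4837,-.3875,.17]).astype(int);p,q=proj(S,[.4837,-.3875,.17]).astype(int)
print(u,v,p,q)
cv2.imwrite('pics/c3.png',np.hstack([z(T['img'],u-50,v-50,100,100,4),z(S['img'],max(p-50,0),q-50,100,100,4)]))
```

```text
t 3.42 pos [ 0.485  -0.3882  0.159 ] tooly -74.7 F [-0.  -0.5 -0.5] w 0.0499 move [ 15.97 -37.84  -0.23] yaw 28.6 q7 -0.79
426 219 135 227
```

View pics/c3.png

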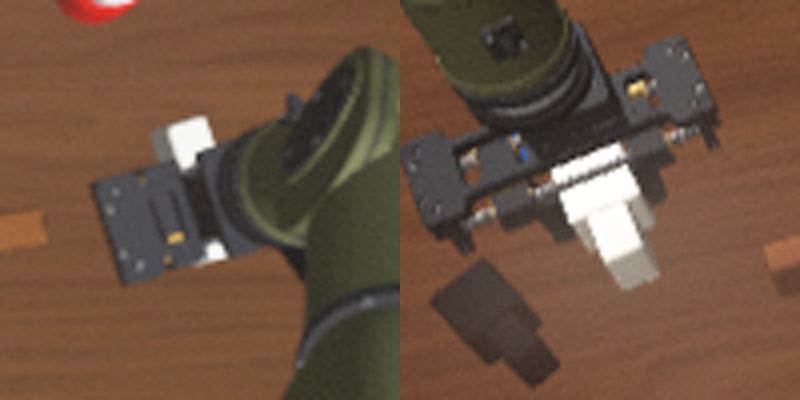

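The foam is held level by its broad part, neck forward in scene (625,240). Next, carry it over the tray.

Call:
apply_moves(rows=[255, 1.5, -3.0, 0, 3, 255, 3.6, -8.0, 0, 7, 255, 5.8, -13.5, 0, 11, 255, 8.1, -19, 0, 15, 255, 10.4, -24.5, 0, 19, 255, 12.7, -30, 0, 23, 255, 14.8, -35, 0, 26.5, 255, 15.9, -37.8, 0, 28.6])

```text
time_s: 4.53
tool_pos: [0.5356, 0.0236, 0.1541]
ee_rot: [0.993, -0.114, -0.002, 0.0]
force: [-0.2, -1.0, -0.1]
width: 0.0498
```

Call:
apply_moves(rows=[255, 0, 0, 0, 0, 255, 0, 0, 0, 0])

```text
time_s: 4.78
tool_pos: [0.5346, 0.0223, 0.153]
ee_rot: [0.993, -0.114, -0.003, 0.001]
force: [0.8, -0.7, 0.1]
width: 0.0499
```

Run:
```python
from h import *
go([.539,.019,.057],-103.3)
T=cam('top');S=cam('scene')
z=lambda im,x,y,w,h,s:cv2.resize(im[y:y+h,x:x+w,::-1],None,fx=s,fy=s,interpolation=cv2.INTER_CUBIC)
cv2.imwrite('pics/c4.png',np.hstack([z(T['img'],220,150,100,100,4),z(S['img'],240,180,100,100,4)]))
```

```text
t 4.78 pos [0.5346 0.0223 0.153 ] tooly -103.1 F [ 0.8 -0.7  0.1] w 0.0499 move [0.56 0.19 9.6 ] yaw 0.2 q7 -1.74
```

View pics/c4.png

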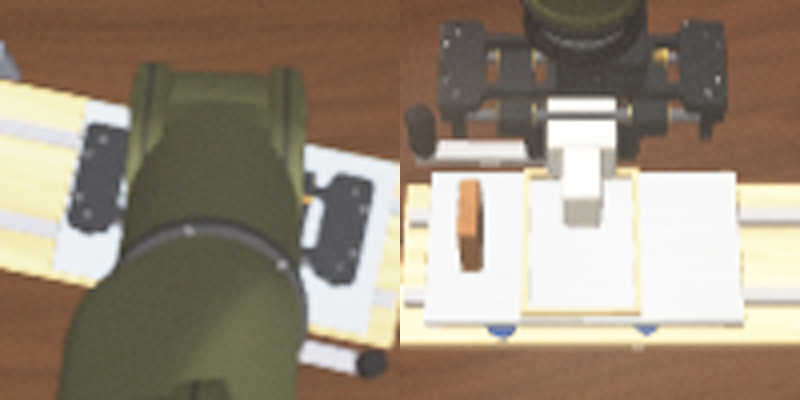

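The foam is aligned with the tray, its neck across travel. Lower it and release.

Call:
apply_moves(rows=[255, 0.5, 0.2, 3, 0, 255, 0.5, 0.2, 6, 0, 255, 0.5, 0.2, 8, 0, 255, 0.5, 0.2, 9, 0, 255, 0.5, 0.2, 9.5, 0, 255, 0.5, 0.2, 9.6, 0])

```text
time_s: 5.62
tool_pos: [0.5393, 0.0176, 0.0579]
ee_rot: [0.993, -0.116, -0.002, 0.001]
force: [-0.6, -0.1, 0.2]
width: 0.0497
```

```bash
python3 -c "
from h import *
go([.539,.019,.0555],-103.3)"
```

```text
t 5.62 pos [0.5393 0.0176 0.0579] tooly -103.3 F [-0.6 -0.1  0.2] w 0.0497 move [-0.06 -0.13  0.24] yaw 0.0 q7 -1.71
```

Call:
apply_moves(rows=[255, 0, 0, 0.2, 0, 255, 0, 0, 0.2, 0, 0, 0, 0, 0.2, 0, 0, 0, 0, 0.2, 0, 0, 0, 0, 0.2, 0, 0, 0, 0, 0.2, 0, 0, 0, 0, 0.2, 0, 0, 0, 0, 0.2, 0])

```text
time_s: 6.62
tool_pos: [0.5393, 0.0176, 0.0559]
ee_rot: [0.993, -0.116, -0.002, 0.001]
force: [0.1, -0.3, 0.1]
width: 0.0882
```

Call:
apply_moves(rows=[0, 0, 0, -2, 0, 0, 0, 0, -5, 0, 0, 0, 0, -8, 0, 0, 0, 0, -12, 0, 0, 0, 0, -12, 0])

```text
time_s: 7.25
tool_pos: [0.5418, 0.0177, 0.1785]
ee_rot: [0.993, -0.116, 0.001, 0.0]
force: [-0.0, 0.1, -0.2]
width: 0.0884
```

Run:
```python
from h import *
go([.529,-.064,.15],166.7);go([.529,-.064,.15],166.7-180)
S=cam('scene')
z=lambda im,x,y,w,h,s:cv2.resize(im[y:y+h,x:x+w,::-1],None,fx=s,fy=s,interpolation=cv2.INTER_CUBIC)
cv2.imwrite('pics/c5.png',z(S['img'],240,190,100,80,6))
```

```text
t 7.25 pos [0.5418 0.0177 0.1785] tooly -103.3 F [-0.   0.1 -0.2] w 0.0884 move [0.63 8.24 2.86] yaw -90.0 q7 -1.74
t 7.25 pos [0.5418 0.0177 0.1785] tooly -103.3 F [-0.   0.1 -0.2] w 0.0884 move [0.63 8.24 2.86] yaw -90.0 q7 -1.74
```

View pics/c5.png

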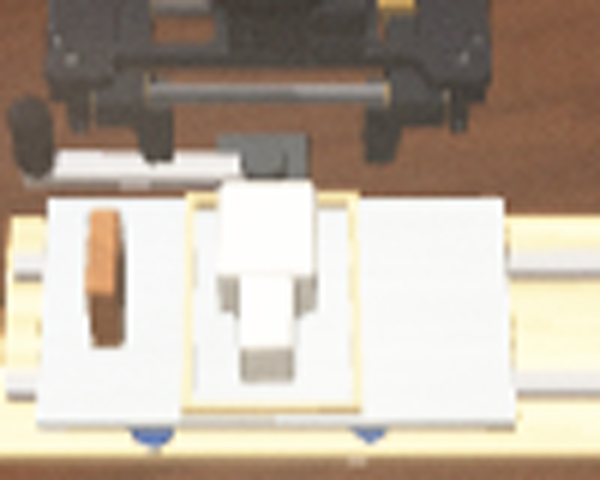

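Call:
apply_moves(rows=[0, 0, 1, 0, -10, 0, 0.1, 2, 0, -20, 0, 0.2, 3, 0, -30, 0, 0.3, 4, 0, -40, 0, 0.4, 5, 0, -50, 0, 0.5, 6, 0, -60, 0, 0.6, 7.2, 0, -70, 0, 0.6, 8.2, 0, -80])

```text
time_s: 8.3
tool_pos: [0.5265, -0.0637, 0.1756]
ee_rot: [0.834, 0.552, -0.002, -0.001]
force: [0.2, -0.6, 0.7]
width: 0.0877
```

Run:
```python
from h import *
S=cam('scene'); c=np.array([.5475,.017]);a=np.radians(76.7);u=np.array([np.cos(a),np.sin(a)]);v=np.array([-u[1],u[0]])
for p,z in(((244,180),.083),((292,380),.038),((239,380),.038),((318,305),.038),((219,185),.083),((316,183),.083),((186,407),.048),((353,409),.048),((190,197),.048),((355,194),.048),((104,252),.098),((105,209),.098),((103,293),.098)):
    d=onz(S,240+p[0]/6,190+p[1]/6,z)[:2]-c;print(p,'xj',(d@u).round(4),'yj',(d@v).round(4))
go([.529,-.064,.15],-13.3);go([.529,-.064,.054],-13.3)
```

```text
(244, 180) xj -0.0118 yj 0.0469
(292, 380) xj 0.0126 yj -0.0433
(239, 380) xj -0.0141 yj -0.0433
(318, 305) xj 0.026 yj -0.0005
(219, 185) xj -0.0244 yj 0.0439
(316, 183) xj 0.0247 yj 0.0452
(186, 407) xj -0.04 yj -0.0632
(353, 409) xj 0.0425 yj -0.0642
(190, 197) xj -0.0403 yj 0.058
(355, 194) xj 0.0458 yj 0.0599
(104, 252) xj -0.0798 yj -0.0037
(105, 209) xj -0.0803 yj 0.0208
(103, 293) xj -0.0794 yj -0.0266
t 8.35 pos [ 0.5259 -0.0656  0.1756] tooly -22.8 F [-0.2 -1.8  0.2] w 0.0879 move [0.28 0.24 2.55] yaw -9.5 q7 -0.64
t 8.35 pos [ 0.5259 -0.0656  0.1756] tooly -22.8 F [-0.2 -1.8  0.2] w 0.0879 move [ 0.32  0.28 12.15] yaw -9.5 q7 -0.64
```

The foam lies well inside the tray rims: y_j is about -43 to +45 mm against ±58. Now pinch the post across its 50 mm width.

Call:
apply_moves(rows=[0, 0.3, 0.4, 2, -9.5, 0, 0.45, 0.45, 3, -9.5, 0, 0.45, 0.45, 6, -9.5, 0, 0.45, 0.45, 9, -9.5, 0, 0.45, 0.45, 11, -9.5, 0, 0.45, 0.45, 12.1, -9.5, 0, 0.45, 0.45, 12.1, -9.5, 0, 0.45, 0.45, 12.1, -9.5])

```text
time_s: 9.35
tool_pos: [0.5315, -0.0633, 0.0551]
ee_rot: [0.784, 0.62, -0.002, -0.001]
force: [0.1, -0.1, -0.0]
width: 0.0882
```

```bash
python3 -c "
from h import *
go([.531,-.0625,.054],-13.3)"
```

```text
t 9.35 pos [ 0.5315 -0.0633  0.0551] tooly -13.3 F [ 0.1 -0.1 -0. ] w 0.0882 move [ 0.07 -0.07  0.11] yaw -0.0 q7 -0.62
```

Call:
apply_moves(rows=[255, 0, 0, 0, 0, 255, 0, 0, 0, 0, 255, 0, 0, 0, 0, 255, 0, 0, 0, 0, 255, 0, 0, 0, 0, 255, 0, 0, 0, 0, 255, 0, 0, 0, 0, 255, 0, 0, 0, 0], squeeze=35)

```text
time_s: 10.35
tool_pos: [0.5312, -0.0633, 0.0552]
ee_rot: [0.784, 0.62, -0.003, -0.001]
force: [-2.8, 0.5, 4.8]
width: 0.0499
```

Call:
apply_moves(rows=[255, 0.4, 0, 0, 0, 255, 0.8, 0, 0, 0, 255, 1.2, 0, 0, 0, 255, 1.6, 0, 0, 0, 255, 2.0, 0, 0, 0, 255, 2.4, 0, 0, 0, 255, 2.8, 0, 0, 0, 255, 3.2, 0, 0, 0])

```text
time_s: 11.35
tool_pos: [0.5366, -0.0395, 0.0552]
ee_rot: [0.786, 0.619, -0.007, 0.002]
force: [-5.1, -13.4, 6.0]
width: 0.0496
```

```bash
python3 -c "
from h import *
go([.531,-.0625,.054],-13.3)"
```

```text
t 11.35 pos [ 0.5366 -0.0395  0.0552] tooly -13.5 F [ -5.1 -13.4   6. ] w 0.0496 move [-2.37 -0.01  0.15] yaw -0.2 q7 -0.65
```

Call:
apply_moves(rows=[255, 0.8, 0, 0, 0, 255, 1.2, 0, 0, 0, 255, 1.6, 0, 0, 0, 255, 2.0, 0, 0, 0, 255, 2.4, 0, 0, 0, 255, 2.8, 0, 0, 0, 255, 3.2, 0, 0, 0, 255, 3.6, 0, 0, 0])

```text
time_s: 12.35
tool_pos: [0.5431, -0.0113, 0.0551]
ee_rot: [0.786, 0.618, -0.012, 0.004]
force: [-6.7, -13.9, 11.3]
width: 0.0499
```

Call:
apply_moves(rows=[255, 0.8, 0, 0, 0, 255, 1.2, 0, 0, 0, 255, 1.5, 0, 0, 0, 255, 1.8, 0, 0, 0, 255, 2.1, 0, 0, 0, 255, 2.4, 0, 0, 0, 255, 2.7, 0, 0, 0, 255, 3.0, 0, 0, 0])

```text
time_s: 13.35
tool_pos: [0.5499, 0.0177, 0.0551]
ee_rot: [0.786, 0.618, -0.012, 0.004]
force: [-4.7, -1.3, 10.3]
width: 0.0499
```

```bash
python3 -c "
from h import *
go([.531,-.0625,.054],-13.3)"
```

```text
t 13.35 pos [0.5499 0.0177 0.0551] tooly -13.7 F [-4.7 -1.3 10.3] w 0.0499 move [-8.24  0.06  0.31] yaw -0.4 q7 -0.73
```

Call:
apply_moves(rows=[255, 0.4, 0, -0.1, 0, 255, 0.8, 0, -0.1, 0, 255, 1.2, 0, -0.1, 0, 255, 1.6, 0, -0.1, 0, 255, 2.0, 0, -0.1, 0])

```text
time_s: 13.98
tool_pos: [0.5545, 0.0373, 0.0553]
ee_rot: [0.786, 0.618, -0.012, 0.004]
force: [-1.5, -1.6, -8.1]
width: 0.0499
```

Call:
apply_moves(rows=[255, 0.4, 0, -0.1, 0, 255, 0.8, 0, -0.1, 0, 255, 1.1, 0, -0.1, 0, 255, 1.4, 0, -0.1, 0, 255, 1.7, 0, -0.1, 0])

```text
time_s: 14.6
tool_pos: [0.5582, 0.0538, 0.0554]
ee_rot: [0.786, 0.618, -0.013, 0.004]
force: [1.4, -1.6, -22.4]
width: 0.0497
```

Call:
apply_moves(rows=[255, 0.3, 0, 0.05, 0, 255, 0.6, 0, 0.05, 0, 255, 0.9, 0, 0.05, 0, 255, 1.2, 0, 0.05, 0, 255, 1.5, 0, 0.05, 0])

```text
time_s: 15.22
tool_pos: [0.5598, 0.0608, 0.0553]
ee_rot: [0.787, 0.617, -0.018, 0.007]
force: [-5.5, -17.0, -1.9]
width: 0.0496
```

Call:
apply_moves(rows=[255, 0.3, 0, 0, 0, 255, 0.6, 0, 0, 0, 255, 0.9, 0, 0, 0, 255, 1.2, 0, 0, 0, 255, 1.5, 0, 0, 0])

```text
time_s: 15.85
tool_pos: [0.5597, 0.0609, 0.0554]
ee_rot: [0.789, 0.614, -0.028, 0.012]
force: [-7.8, -28.8, 1.1]
width: 0.0499
```

The sled is blocked at 127 mm of push with force rising to 29 N, so it's on the stop. Relax, open, lift.

Call:
apply_moves(rows=[255, 0, 0, 0, 0, 255, 0, 0, 0, 0, 0, 0, 0, 0, 0, 0, 0, 0, 0, 0, 0, 0, 0, 0, 0, 0, 0, 0, 0, 0, 0, 0, 0, 0, 0])

```text
time_s: 16.73
tool_pos: [0.5598, 0.061, 0.0555]
ee_rot: [0.789, 0.614, -0.028, 0.012]
force: [-0.0, -0.4, 0.1]
width: 0.0881
```

```bash
python3 -c "
from h import *
go([.5595,.061,.17],-13.3);print(R.from_quat(ctrl.get_state()['ee_rot']).as_matrix().round(3))"
```

```text
t 16.73 pos [0.5598 0.061  0.0555] tooly -14.2 F [-0.  -0.4  0.1] w 0.0881 move [ -0.68  -0.21 -11.43] yaw -0.9 q7 -0.79
[[ 0.244  0.969 -0.03 ]
 [ 0.968 -0.246 -0.054]
 [-0.059 -0.016 -0.998]]
```

Call:
apply_moves(rows=[0, -0.2, 0, -3, 0, 0, -0.4, -0.1, -6, 0, 0, -0.6, -0.2, -9, 0, 0, -0.7, -0.2, -11.4, 0])

```text
time_s: 17.23
tool_pos: [0.5596, 0.0608, 0.171]
ee_rot: [0.789, 0.614, -0.028, 0.012]
force: [-0.4, 0.4, -0.1]
width: 0.0879
```

Run:
```python
from h import *
go([.434,-.083,.14],-13.3)
S=cam('scene')
z=lambda im,x,y,w,h,s:cv2.resize(im[y:y+h,x:x+w,::-1],None,fx=s,fy=s,interpolation=cv2.INTER_CUBIC)
cv2.imwrite('pics/c6.png',z(S['img'],230,180,190,100,4))
```

```text
t 17.23 pos [0.5596 0.0608 0.171 ] tooly -14.2 F [-0.4  0.4 -0.1] w 0.0879 move [-16.81  -8.59   4.22] yaw -0.9 q7 -0.73
```

View pics/c6.png

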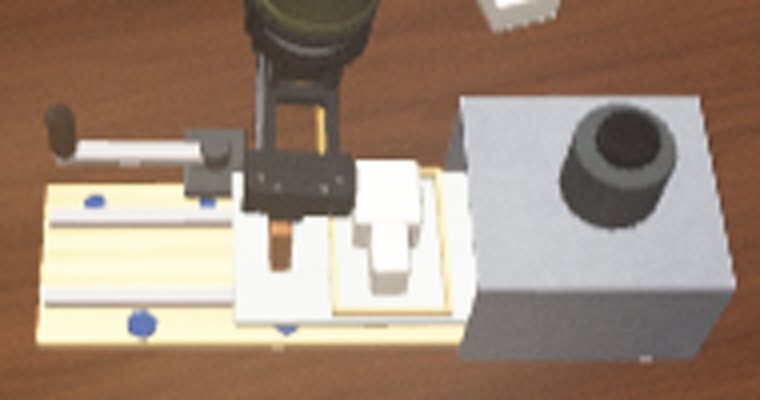

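The sled is home with its rear edge just ahead of the pivot, crop (235,250). The foam is flat in the tray at (388,230). The gate is still parallel, knob at (60,125).

Call:
apply_moves(rows=[0, -3.5, -1.8, 0.8, 0, 0, -8, -4, 1.8, 0, 0, -12.5, -6.4, 3, 0, 0, -16, -8.2, 4, -0.9, 0, -16.8, -8.6, 4.2, -0.9, 0, -16.8, -8.6, 4.2, -0.9])

```text
time_s: 18.02
tool_pos: [0.4365, -0.0821, 0.142]
ee_rot: [0.784, 0.62, -0.025, 0.013]
force: [-0.1, -0.1, -0.7]
width: 0.088
```

Run:
```python
from h import *
go([.434,-.083,.051],-13.3)
S=cam('scene');print(onz(S,284.25,217,.05),onz(S,245,208.5,.088))
```

```text
t 18.02 pos [ 0.4365 -0.0821  0.142 ] tooly -13.4 F [-0.1 -0.1 -0.7] w 0.088 move [ 0.36 -0.12  9.1 ] yaw -0.1 q7 -0.61
[0.47109018 0.03406289 0.05      ] [ 0.43649317 -0.08192955  0.088     ]
```

Call:
apply_moves(rows=[0, 0.2, -0.1, 3, 0, 0, 0.3, -0.1, 6, 0, 0, 0.3, -0.1, 8, 0, 0, 0.3, -0.1, 9, 0, 0, 0.3, -0.1, 9, 0, 255, 0.3, -0.1, 9, 0, 255, 0.3, -0.1, 9, 0, 255, 0.3, -0.1, 9, 0], squeeze=10)

```text
time_s: 19.08
tool_pos: [0.4354, -0.0829, 0.0526]
ee_rot: [0.784, 0.62, -0.024, 0.014]
force: [0.5, 0.7, 0.2]
width: 0.06
```

Call:
apply_moves(rows=[255, 0, 0, 0, 0, 255, 0, 0, 0, 0, 255, 0, 0, 0, 0, 255, 0, 0, 0, 0, 255, 0, 0, 0, 0, 255, 0, 0, 0, 0])

```text
time_s: 19.82
tool_pos: [0.4355, -0.0829, 0.0526]
ee_rot: [0.784, 0.62, -0.024, 0.014]
force: [0.3, -0.1, 1.4]
width: 0.0218
```

```bash
cat > arc.py <<'E'
from h import *
import sys
s=ctrl.get_state();P=np.array([float(sys.argv[1]),float(sys.argv[2])]);p=s['tool_pos'];d=p[:2]-P;r=np.hypot(*d);a0=np.arctan2(d[1],d[0])
M=R.from_quat(s['ee_rot']).as_matrix()
print('r',r,'ang',np.degrees(a0),'gate',np.degrees(a0)-256.7+360 if a0<-1.6 else np.degrees(a0)+103.3,'F',s['force'].round(1),'w',s['width'].round(4),p.round(4))
z=float(sys.argv[4]) if len(sys.argv)>4 else p[2]
for k in range(1,9):
    a=a0+np.radians(float(sys.argv[3]))*k/8
    print((M.T@(np.r_[P+r*np.array([np.cos(a),np.sin(a)]),z]-p)*100).round(2))
E
python3 arc.py .465 .034 15
```

```text
Traceback (most recent call last):
  File "arc.py", line 5, in <module>
    print('r',r,'ang',np.degrees(a0),'gate',np.degrees(a0)-256.7+360 if a0<-1.6 else np.degrees(a0)+103.3,'F',s['force'].round(1),'w',s['width'].round(4),p.round(4))
                                                                                                                                      ^^^^^^^^^^^^^^^^
AttributeError: 'float' object has no attribute 'round'
```

```bash
sed -i "s/s\['width'\].round(4)/s['width']/; s/np.degrees(a0)-256.7+360 if.*103.3,/np.degrees(a0)+103.3,/" arc.py; python3 arc.py .465 .034 20
```

```text
r 0.12055162160381534 ang -104.16742192907279 gate -0.8674219290727905 F [ 0.3 -0.1  1.4] w 0.02183923190541284 [ 0.4355 -0.0829  0.0526]
[ 0.    0.53 -0.  ]
[ 0.03  1.05 -0.01]
[ 0.08  1.57 -0.02]
[ 0.15  2.1  -0.03]
[ 0.24  2.61 -0.04]
[ 0.36  3.13 -0.05]
[ 0.5   3.63 -0.06]
[ 0.66  4.13 -0.07]
```

Call:
apply_moves(rows=[255, 0, 0.5, 0, 0, 255, 0, 1.05, 0, 0, 255, 0.1, 1.6, 0, 0, 255, 0.15, 2.1, 0, 0, 255, 0.25, 2.6, 0, 0, 255, 0.35, 3.1, 0, 0, 255, 0.5, 3.6, -0.05, 0, 255, 0.65, 4.1, -0.05, 0])

```text
time_s: 20.82
tool_pos: [0.4772, -0.0858, 0.0523]
ee_rot: [0.784, 0.62, -0.024, 0.014]
force: [-1.5, -1.1, 3.9]
width: 0.0216
```

```bash
python3 arc.py .465 .034 25 .0526
```

```text
r 0.12045038116390369 ang -84.18727730958973 gate 19.112722690410266 F [-1.5 -1.1  3.9] w 0.02156010052794035 [ 0.4772 -0.0858  0.0523]
[ 0.23  0.61 -0.05]
[ 0.49  1.22 -0.07]
[ 0.79  1.8  -0.09]
[ 1.12  2.37 -0.11]
[ 1.48  2.92 -0.14]
[ 1.87  3.45 -0.16]
[ 2.28  3.96 -0.19]
[ 2.72  4.44 -0.22]
```

Tracking well, so continue.

Call:
apply_moves(rows=[255, 0.25, 0.6, -0.05, 0, 255, 0.5, 1.2, -0.05, 0, 255, 0.8, 1.8, -0.1, 0, 255, 1.1, 2.4, -0.1, 0, 255, 1.5, 2.9, -0.15, 0, 255, 1.9, 3.45, -0.15, 0, 255, 2.3, 3.95, -0.2, 0, 255, 2.7, 4.45, -0.2, 0])

```text
time_s: 21.82
tool_pos: [0.5271, -0.0693, 0.0525]
ee_rot: [0.784, 0.62, -0.024, 0.013]
force: [-2.2, -0.9, 1.5]
width: 0.0215
```

```bash
python3 arc.py .465 .034 25 .0526
```

```text
r 0.12054994463171141 ang -58.97737115527495 gate 44.322628844725045 F [-2.2 -0.9  1.5] w 0.02152817631208857 [ 0.5271 -0.0693  0.0525]
[ 0.47  0.46 -0.04]
[ 0.97  0.89 -0.07]
[ 1.48  1.29 -0.1 ]
[ 2.02  1.67 -0.13]
[ 2.58  2.01 -0.16]
[ 3.16  2.33 -0.2 ]
[ 3.75  2.61 -0.23]
[ 4.36  2.86 -0.27]
```

Call:
apply_moves(rows=[255, 0.45, 0.45, -0.05, 0, 255, 0.95, 0.9, -0.05, 0, 255, 1.5, 1.3, -0.1, 0, 255, 2.0, 1.65, -0.15, 0, 255, 2.6, 2.0, -0.15, 0, 255, 3.15, 2.3, -0.2, 0, 255, 3.75, 2.6, -0.25, 0, 255, 4.35, 2.85, -0.25, 0])

```text
time_s: 22.82
tool_pos: [0.5652, -0.0331, 0.0526]
ee_rot: [0.784, 0.62, -0.024, 0.014]
force: [-1.1, -0.5, 4.3]
width: 0.0216
```

```bash
python3 arc.py .465 .034 24 .0526
```

```text
r 0.12059661516617509 ang -33.785186137415955 gate 69.51481386258405 F [-1.1 -0.5  4.3] w 0.021618917833907618 [ 0.5652 -0.0331  0.0526]
[ 0.6   0.21 -0.04]
[ 1.2   0.38 -0.07]
[ 1.82  0.52 -0.11]
[ 2.44  0.63 -0.14]
[ 3.06  0.71 -0.18]
[ 3.69  0.75 -0.21]
[ 4.32  0.76 -0.24]
[ 4.95  0.74 -0.28]
```

Call:
apply_moves(rows=[255, 0.6, 0.2, -0.05, 0, 255, 1.2, 0.4, -0.05, 0, 255, 1.8, 0.5, -0.1, 0, 255, 2.4, 0.65, -0.15, 0, 255, 2.8, 0.7, -0.15, 0, 255, 3.2, 0.75, -0.2, 0, 255, 3.6, 0.75, -0.2, 0])

```text
time_s: 23.7
tool_pos: [0.5813, 0.0003, 0.0526]
ee_rot: [0.784, 0.62, -0.024, 0.014]
force: [0.4, -1.9, 1.7]
width: 0.0217
```

```bash
python3 arc.py .465 .034 10 .0526
```

```text
r 0.12111123348335447 ang -16.14128814937405 gate 87.15871185062595 F [ 0.4 -1.9  1.7] w 0.02167447104648562 [5.813e-01 3.000e-04 5.260e-02]
[ 0.26  0.01 -0.01]
[ 0.53  0.01 -0.03]
[ 0.79  0.01 -0.04]
[ 1.06  0.01 -0.06]
[ 1.32 -0.01 -0.07]
[ 1.58 -0.02 -0.09]
[ 1.84 -0.05 -0.1 ]
[ 2.11 -0.08 -0.11]
```

Now feel for the end stop gently.

Call:
apply_moves(rows=[255, 0.2, 0, 0, 0, 255, 0.4, 0, -0.05, 0, 255, 0.6, 0, -0.05, 0, 255, 0.8, 0, -0.05, 0, 255, 1.0, 0, -0.05, 0, 255, 1.1, 0, -0.05, 0])

```text
time_s: 24.45
tool_pos: [0.5843, 0.0113, 0.0527]
ee_rot: [0.784, 0.62, -0.023, 0.014]
force: [1.9, -2.2, -0.1]
width: 0.0219
```

```bash
python3 arc.py .465 .034 6 .0526
```

```text
r 0.1214736949639868 ang -10.79254847331162 gate 92.50745152668839 F [ 1.9 -2.2 -0.1] w 0.021905222068125597 [0.5843 0.0113 0.0527]
[ 0.16 -0.01 -0.  ]
[ 0.32 -0.02 -0.01]
[ 0.48 -0.03 -0.02]
[ 0.63 -0.04 -0.03]
[ 0.79 -0.06 -0.04]
[ 0.95 -0.08 -0.04]
[ 1.11 -0.1  -0.05]
[ 1.26 -0.12 -0.06]
```

Call:
apply_moves(rows=[255, 0.2, 0, 0, 0, 255, 0.4, 0, 0, 0, 255, 0.6, 0, 0, 0, 255, 0.8, 0, -0.05, 0, 255, 1.0, -0.05, -0.05, 0, 255, 1.0, -0.05, -0.05, 0])

```text
time_s: 25.2
tool_pos: [0.5846, 0.0125, 0.0525]
ee_rot: [0.786, 0.618, -0.028, 0.017]
force: [0.2, -14.7, 1.3]
width: 0.0217
```

```bash
python3 arc.py .465 .034 6 .0526
```

```text
r 0.12151630854840337 ang -10.177118229962657 gate 93.12288177003734 F [  0.2 -14.7   1.3] w 0.021681174367916906 [0.5846 0.0125 0.0525]
[ 0.16 -0.01 -0.02]
[ 0.32 -0.02 -0.03]
[ 0.47 -0.04 -0.04]
[ 0.63 -0.06 -0.05]
[ 0.79 -0.07 -0.06]
[ 0.95 -0.1  -0.07]
[ 1.1  -0.12 -0.08]
[ 1.26 -0.14 -0.09]
```

The gate is blocked at 14.7 N, so it's at its stop. Relax, open and lift off.

Call:
apply_moves(rows=[255, 0, 0, 0, 0, 120, 0, 0, 0, 0, 120, 0, 0, 0, 0, 120, 0, 0, 0, 0, 120, 0, 0, 0, 0, 120, 0, 0, 0, 0])

```text
time_s: 25.95
tool_pos: [0.5846, 0.0127, 0.0525]
ee_rot: [0.786, 0.618, -0.028, 0.017]
force: [0.3, 0.4, -0.1]
width: 0.0467
```

```bash
python3 -c "
from h import *
go([.5846,.0125,.17]);go([.42,-.25,.25])"
```

```text
t 25.95 pos [0.5846 0.0127 0.0525] tooly -13.6 F [ 0.3  0.4 -0.1] w 0.0467 move [ -0.79  -0.09 -11.72] yaw 0 q7 -0.72
t 25.95 pos [0.5846 0.0127 0.0525] tooly -13.6 F [ 0.3  0.4 -0.1] w 0.0467 move [-30.64  -9.96 -17.7 ] yaw 0 q7 -0.72
```

Call:
apply_moves(rows=[120, -0.2, 0, -3, 0, 120, -0.4, 0, -6, 0, 120, -0.6, 0, -9, 0, 120, -0.8, -0.1, -12, 0, 120, -5, -1.5, -14, 0, 120, -10, -3, -15, 0, 120, -15, -4.7, -16, 0, 120, -20, -6.3, -17, 0])

```text
time_s: 26.95
tool_pos: [0.4793, -0.1573, 0.2363]
ee_rot: [0.786, 0.618, -0.028, 0.017]
force: [1.4, -1.4, -0.7]
width: 0.0465
```

Call:
apply_moves(rows=[120, -4, -1.3, 0, 0, 120, -8, -2.6, 0, 0, 120, -10, -3.3, 0, 0, 120, -10, -3.3, 0, 0])

```text
time_s: 27.45
tool_pos: [0.4226, -0.2479, 0.2432]
ee_rot: [0.787, 0.616, -0.029, 0.017]
force: [0.9, -0.4, 0.3]
width: 0.0465
```

Run:
```python
from h import *
T=cam('top','top2.png');S=cam('scene','scene2.png')
z=lambda im,x,y,w,h,s:cv2.resize(im[y:y+h,x:x+w,::-1],None,fx=s,fy=s,interpolation=cv2.INTER_CUBIC)
cv2.imwrite('pics/c7.png',np.vstack([z(T['img'],140,140,200,110,4)[:300],z(S['img'],230,190,200,110,4)[:300]]))
```

```text
(no output)
```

View pics/c7.png

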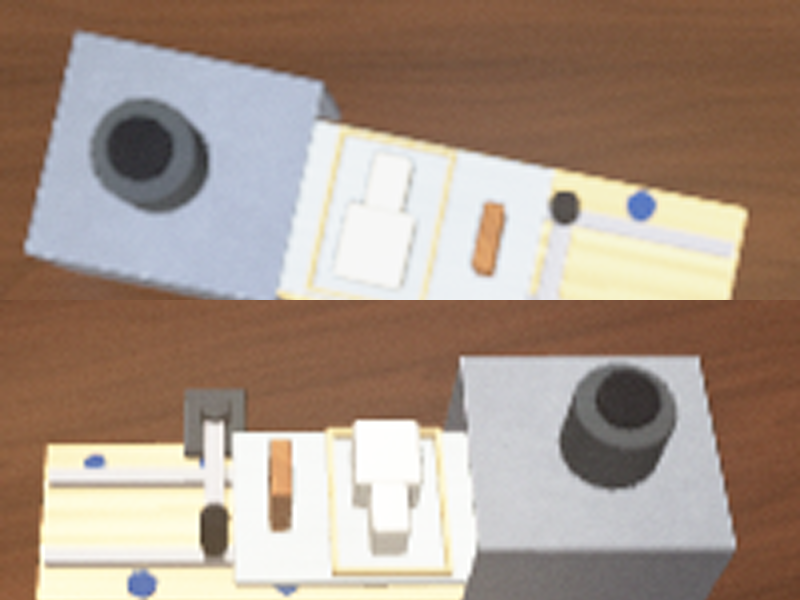

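View pics/scene2.png

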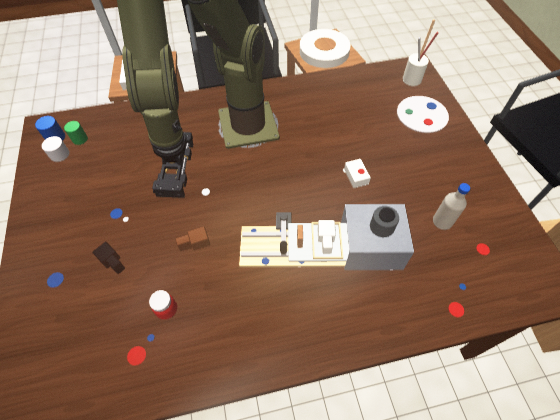

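The gate is square across the rails behind the sled, knob in top crop (565,208). The foam is flat in the tray, and everything else is where it was.

```bash
python3 -c "
from workcell import ctrl
print(ctrl.sign_off(), ctrl.get_state()['time_s'])"
```

```text
the job is handed in; nothing more can be done
the job is handed in; nothing more can be done
```

The job is done and handed in at about 27.6 s of the 67 s allowed, by the robot's clock.

- **Foam:** I laid the white bottle-shaped blank in the tray with its length across the travel and let go of it.
- **Sled:** I pinched the sled by its post and pushed it 127 mm. The push took about 14 N until it broke free, then about 2 N. It met the stop at roughly 25 mm/s and did not move further when the force rose to about 30 N.
- **Gate:** I then swung the gate by its knob until it was blocked at about 15 N, and backed the arm away.

**Last checks:** The final pictures from both cameras show the foam flat inside the tray rims and the gate square behind the sled. The sled's rear edge has not moved since it reached the stop. The bystanders look to be where they started.

My arm-based estimate of the gate angle read 93° rather than 90°, which fits the few mm of error in my pivot estimate. The tool also tilted about 3.5° during the push, with no visible effect. No check failed.

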